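# Set the variable transformer to its marker and switch the output on

## Robot

A 6-joint arm with a two-finger parallel gripper is mounted at the origin on the work surface. World frame = base frame: x ahead of the robot, y to its left, z up, the work surface at z = 0. Lengths are in m, angles in rad, forces in N, time in s.
With the tool pointing down it reaches from about 0.225 to 0.875 m from the base axis. Payload 3.4 kg.
Tool frame: the origin (TCP) lies midway between the tips of the shut fingers; the grasp point (between the pads) lies 19 mm behind it (manip.grip_point_offset is the distance from the TCP to the grasp point, in m); z points along the fingers, y is the line along which they close (so a half turn about z gives the same grasp; the last joint's range is limited). The gripper opens to 85 mm and grips with 20 to 120 N. Pads are 22 mm wide; open, the fingers measure 114 mm over their backs; the gripper's body (76 mm by 85 mm) begins 54 mm behind the grasp point. The pads swing forward as they close: fully open they stand 13 mm farther back than shut.
Start: joints at [-1.343, 0.276, 1.505, -0, 1.361, -0.121], TCP at [0.197, -0.54, 0.204] pointing down, gripper open.
Joint ranges: [-2.89, 2.89], [-0.75, 2.08], [0.22, 2.7], [-1.18, 4.32], [0.11, 2.71], [-2.7, 2.7]. Speed limits (rad/s): [2.57, 2.57, 3.14, 3.14, 3.14, 3.14].

## Interface

Orientations are given as a unit quaternion [w, x, y, z].
In Python, from rig import manip gives the robot as it stands.
- The arm moves only by the shell command python3 -m handwheel 'ROWS' [FORCE]. ROWS is JSON, a list of rows, each an object with "translation": the shift along the tool's x, y, z in m, a list of three; "angular": the turn, a rotation vector about the tool's x, y, z in degrees, a list of three; "hand": the closure, from 0 (fully open) to 1 (shut). A call has 1 to 10 rows; each row shifts and turns the commanded pose from where the row before left it, along the tool's axes as they then stand; what a row does not reach is not made up. A row lasts 1/12 s, in which the tool goes at most 41.7 mm and 7.16 degrees, less where a joint would pass 70% of its speed; a pose out of reach is approached as far as the arm can. A call with a gripper value outside its range is refused whole. The fingers move at their own pace and stop on an object; FORCE is the grip in N (left out, the last holds). Time passes only in rows, so rows that do not move let the fingers close. It gives the time, the measured TCP pose, the force, the opening and the grip force at its end, in the units of the state.
- manip.get_state(): the state, without advancing time (a new reading comes with each control period).
- manip.get_image(name): name is "scene" or "top"; returns the picture (384x512x3 uint8, red, green, blue); there is no depth.
- manip.camera_info(name): a dict with "camera_matrix" (3x3 intrinsics, pixels), "k1" (the pictures are not rectified: a ray, as slopes to the right and down, at radius r is drawn at 1 + k1 r^2 times it, then the intrinsics apply), "eye" and "orientation" of the camera in the world. Camera axes: x right, y down, z forward; pixel columns grow to the right and rows downward; lengths in m; the calibration is good to about 2 mm. A picture is of the moment at which its call begins. camera_info takes no time and is no camera call.
- manip.sign_off(): hands the job in; it is judged then, once.
The state is a dict: "clock": time; "qpos": joint angles; "qd": joint speeds; "effort": joint torques, N m; "position": TCP position; "ee_rot": TCP orientation; "contact_force": force on the tool from outside, world axes, zero at the start; "moment": the same for the moment, N m; "width": finger opening in m; "gripper_force": force on a finger pad.
Only numpy, scipy, OpenCV 4.12 (cv2) and the standard library are available. Lean on these libraries where they do the work, as an engineer would, in place of code of your own. Each camera call takes 0.05 s, during which the arm holds its last target. There are 200 camera calls.

## Task

Set up the bench variable transformer for the coil demonstration: push the dial's bar grip round with a fingertip (or the shut fingers) from one side, without pinching it, until the white index line at its pointed end lines up with the line on the small brass set marker on the scale rim. Only then press the round output button on the same panel fully down and let it come up again. Leave the set marker and the things lying around the transformer where they are.

Things in the scene. Friction and masses are not known exactly. Their poses are not given: they have to be found in the camera images.
- dial (a joint): Angle of the transformer's dial, rad. 0 = at its stop at the scale's zero line, grows clockwise seen from above, up to 5.24 (300 degrees). It stays where it is left and does not coast; it takes about 0.13 N m to turn (some 4 N sideways, 30 mm from the axis)
- dial_axis (a point): Point on the dial's upright turning axis, level with the top of its bar grip, 166 mm above the table. x axis: along the bar to its pointed end, wherever the dial stands; y: to the bar's left flank (seen from above, point ahead); z up. The black bar stands on a flat black skirt, 112 mm across, whose top is 30 mm below this point
- index_tip (a point): Tip of the bar's pointed end, 51 mm from the dial's axis, level with the bar's top. The bar is 18 mm wide (flanks 9 mm either side of the axis), 30 mm tall, from 45 mm behind the axis (square tail) to 42 mm ahead of it, then a 9 mm pointed nose. The white index line, 3 mm wide, runs along its top to the tip, and on across the skirt's rim
- set_marker (a joint): Angle of the set marker round the dial's axis, rad, with the same zero and sense as the dial: the index lines up with the marker when both angles are equal. It always starts 0.7 rad or more clockwise of the dial
- set_line (a point): Inner end of the dark line on the set marker, 60 mm from the dial's axis, 130 mm above the table. The marker is a flat brass tab on the scale plate, 10 mm wide, 30 mm long radially (58 to 88 mm from the axis), 2 mm thick, its outer end turned up 8 mm; it can be shoved round by mistake, and must not be. x axis: radially outwards along the line
- grip_left: left half of the dial's bar grip (seen from above, point ahead): the flank to push on to turn the dial clockwise. Origin: on the dial's axis, 38 mm below the bar's top; axes as the dial's
- grip_right: right half of the dial's bar grip: the flank to push on to turn the dial anticlockwise. Origin and axes as for the left half
- output_top (a point): Centre of the top of the output push button, a plain metal cap of 28 mm diameter in a round black collar of 44 mm, the only push button on the panel; 22 mm above the panel, 147 mm above the table. Pressed straight down; spring return
- output (a joint): how far the output button is pressed, m: 0 = up, 0.006 = fully down (about 5 N)
- unit: Transformer: grey case, white top panel, 250 (x) by 320 (y) by 125 mm, fixed. Origin: centre of its underside; x to the back, y left, z up. In mm: dial axis x 15, y -55, in an aluminium scale plate 160 across, 3 thick, with 21 dark lines; output button x -45, y 100; voltmeter 10 high x 62, y 95; at x -100 (front edge) two binding posts 25 high, rocker, fuse cap
- bridge: bystander: orange printed bridge handle, 16 by 132 by 41 mm, on the table to the left of the transformer. Origin: centre of its underside
- cup: bystander: red printed cup, 48 mm diameter, 55 mm tall, on the table to the right of the transformer. Origin: centre of its underside
- driver: bystander: screwdriver lying on the table to the right of the transformer, handle towards its -x axis. Origin: at its middle, on the table

How it is judged:
On the way, in this order (a step that is already met when the one before it is completed fails the run):
1. the dial's index line is turned to the set marker's line (within 4 mm sideways) and left there at rest (x of set_line in the frame of dial_axis above 0.03 m and y of set_line in the frame of dial_axis between -0.004 and 0.004 m and velocity of joint dial between -0.05 and 0.05 rad/s), for 0.3 s.
2. the output button is pressed fully down (value of joint output above 0.0048 m), for 0.05 s.
At the end, for the whole second after the job is handed in: The dial's index line points at the set marker's line, at most 4 mm (about 4 degrees) to either side of it, the output button has been pressed down (4.8 of its 6 mm) after that and is up again, the set marker has not shifted by 4 mm, and the bystanders are within 20 mm of where they were (x of set_line in the frame of dial_axis above 0.03 m and y of set_line in the frame of dial_axis between -0.004 and 0.004 m and value of joint output below 0.0015 m and distance of set_line from where it was at the start of the episode below 0.004 m and distance of each of bridge, cup, driver from where it was at the start of the episode below 0.02 m); the robot touches nothing.
It fails at once if the output button is pressed while the dial is off the marker (value of joint output above 0.003 m and (x of set_line in the frame of dial_axis below 0.03 m or y of set_line in the frame of dial_axis above 0.004 m or y of set_line in the frame of dial_axis below -0.004 m)).
It fails at once if the bar grip is pinched: the fingers press on both its flanks at once (contact force between each of grip_left, grip_right and the fingers above 1 N).
It fails at once if the set marker is shoved round (distance of set_line from where it was at the start of the episode above 0.004 m).
It fails at once if a bystander is lifted or knocked away (distance of any of bridge, cup, driver from where it was at the start of the episode above 0.02 m).
It also fails if it takes over 54 s, if anything falls off the work surface, if the arm or the gripper's body presses on something with over 40 N, if the wrist force passes 120 N, or if a joint passes its speed limit or range.

## Working session

There is one attempt and no reset: what is moved stays moved. The work goes in short steps, Python scripts to look and compute and a shell command to move; the robot and the scene stay as the last step left them, time stands still between calls to the robot, and variables do not carry over. Pictures are saved under pics/ and viewed, at most 10 in all, crops included, and the job is handed in when it is done.

```bash
mkdir -p pics
python3 - <<'E'
from rig import manip
import cv2
for n in("scene","top"):
    cv2.imwrite(f"pics/{n}0.png",manip.get_image(n)[:,:,::-1]); print(n,manip.camera_info(n))
print(manip.get_state())
E
```

```text
scene {'camera_matrix': array([[406.97586395,   0.        , 252.54765817],
       [  0.        , 406.97586395, 197.02592053],
       [  0.        ,   0.        ,   1.        ]]), 'k1': -0.04675792607747365, 'eye': array([1.25229405, 0.13791728, 0.78397507]), 'orientation': array([-0.25442731,  0.57705346,  0.71085691, -0.31138159])}
top {'camera_matrix': array([[473.92334789,   0.        , 248.25856146],
       [  0.        , 473.92334789, 188.69211031],
       [  0.        ,   0.        ,   1.        ]]), 'k1': -0.13292234549797566, 'eye': array([ 4.65753318e-01, -1.24638421e-03,  1.29832788e+00]), 'orientation': array([ 0.0237824 , -0.70540528,  0.70806887, -0.02182348])}
{'clock': 0.1, 'qpos': array([-1.34299995e+00,  2.76535989e-01,  1.50599796e+00, -6.99020772e-06,
        1.36075677e+00, -1.20954136e-01]), 'qd': array([-1.17151941e-03, -2.67578474e-04, -2.98473961e-03, -2.38149694e-05,
        4.68566700e-04, -1.13100866e-03]), 'effort': array([ 1.01303693e-03, -4.17698479e+01, -2.46403706e+01, -6.64353274e-05,
        5.79381813e-03,  1.48137809e-05]), 'position': array([ 0.1963873 , -0.53985673,  0.20332729]), 'ee_rot': array([-8.47634961e-04,  9.84834637e-01,  1.73493562e-01, -4.87472885e-05]), 'contact_force': array([0.03227724, 0.89002454, 0.00722048]), 'moment': array([-0.06313018, -0.01802986, -0.0443278 ]), 'gripper_force': 0.0, 'width': 0.08557386819045497}
```

View pics/top0.png

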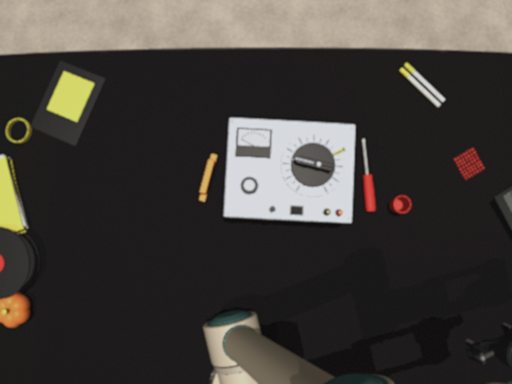

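View pics/scene0.png

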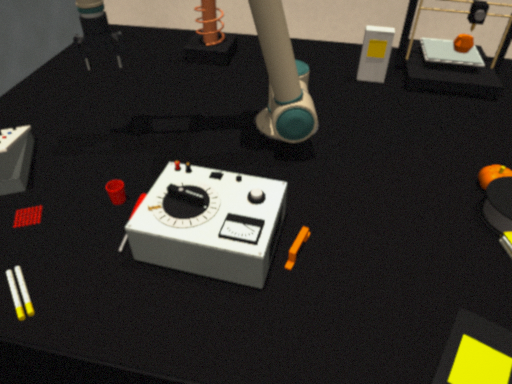

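```bash
cat > h.py <<'E'
import numpy as np,cv2
from rig import manip
from scipy.spatial.transform import Rotation as R
def cast(n,px,z):
    c=manip.camera_info(n);K=c["camera_matrix"];px=np.atleast_2d(np.array(px,float))
    s=cv2.undistortPoints(px[:,None],K,np.array([c["k1"],0,0,0,0.]))[:,0]
    q=c["orientation"];d=R.from_quat(q[[1,2,3,0]]).apply(np.c_[s,np.ones(len(s))])
    return (c["eye"]+d*((z-c["eye"][2])/d[:,2])[:,None])[:,:2]
def proj(n,P):
    c=manip.camera_info(n);q=c["orientation"];P=np.atleast_2d(P)
    X=R.from_quat(q[[1,2,3,0]]).inv().apply(P-c["eye"])
    return cv2.projectPoints(X,np.zeros(3),np.zeros(3),c["camera_matrix"],np.array([c["k1"],0,0,0,0.]))[0][:,0]
def crop(n,x,y,w,h,k,f):
    im=manip.get_image(n)[:,:,::-1]
    cv2.imwrite(f,cv2.resize(im[y:y+h,x:x+w],None,fx=k,fy=k,interpolation=cv2.INTER_CUBIC)); return im
E
python3 - <<'E'
from h import *
im=crop("top",218,108,145,120,5,"pics/t1.png")
m=(im.min(2)>140).astype(np.uint8); m[:105]=0;m[230:]=0
m=cv2.morphologyEx(m,cv2.MORPH_CLOSE,np.ones((9,9)))
cs=max(cv2.findContours(m,0,1)[0],key=cv2.contourArea)
print(cv2.minAreaRect(cs))
b=cv2.boxPoints(cv2.minAreaRect(cs)); w=cast("top",b,.125); print(b,w,np.linalg.norm(np.diff(w,axis=0),axis=1))
c=w.mean(0); e=[w[i]-w[(i+1)%4] for i in range(4)]
L=max(e,key=lambda v:v[1]); yaw=np.arctan2(-L[0],L[1]); print("centre",c,"yaw",np.degrees(yaw))
Rm=np.array([[np.cos(yaw),-np.sin(yaw)],[np.sin(yaw),np.cos(yaw)]])
ax=c+Rm@[.015,-.055];bt=c+Rm@[-.045,.1];print("axis",ax,"button",bt,proj("top",[[*ax,.128],[*ax,.166],[*bt,.147]]))
hsv=cv2.cvtColor(im,cv2.COLOR_BGR2HSV)
mm=cv2.inRange(hsv,(15,90,80),(35,255,255));mm[:, :325]=0;mm[:,350:]=0;mm[:140]=0;mm[180:]=0
p=np.argwhere(mm)[:,::-1];q=cast("top",p,.130);print(p.tolist(),q.mean(0))
d=q.mean(0)-ax;print("marker ang",np.degrees(np.arctan2(d[1],d[0])),np.linalg.norm(d))
E
```

```text
((296.29974365234375, 170.3052520751953), (141.48838806152344, 99.3887710571289), 3.012787342071533)
[[223.04144 216.21272]
 [228.2652  116.96132]
 [369.55804 124.39778]
 [364.3343  223.64919]] [[ 0.47356439  0.06450639]
 [ 0.72246307  0.05146803]
 [ 0.70337803 -0.30563366]
 [ 0.45323588 -0.28676613]] [0.24923996 0.35761131 0.2508527 ]
centre [ 0.58816034 -0.11910635] yaw -3.0592209262747585
axis [ 0.60020372 -0.17482849] button [ 0.54856128 -0.01684729] [[319.13193772 164.83491182]
 [321.42913658 163.03005535]
 [255.9052758  185.20893127]]
[[343, 149], [341, 150], [342, 150], [339, 151], [340, 151], [337, 152], [338, 152], [335, 153], [336, 153]] [ 0.63408201 -0.22499849]
marker ang -55.97003543152425 0.06053732251702987
```

View pics/t1.png

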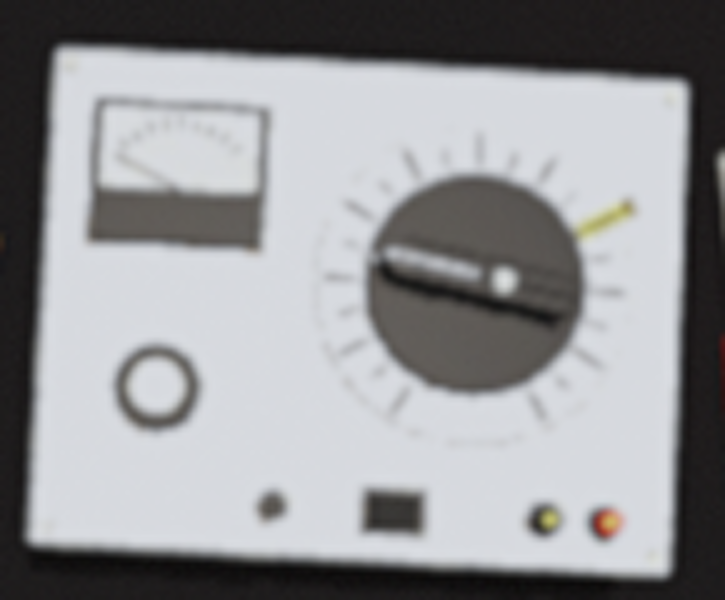

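The crop shows the bar pointing left (white line from ~(478,272) to (388,252) in the crop). The brass marker runs from (580,233) to (630,207), the skirt is centred at about (475,283), and the button at (156,387). The driver contaminated my panel mask, so I'll use these points instead.

Run:
```python
from h import *
f=lambda p:np.array(p,float)/5+[217.6,107.6]
w=cast("top",f([(55,46),(688,80),(668,576),(27,546)]),.125);c=w.mean(0);print(w,c)
L=w[0]-w[1]+w[3]-w[2];yaw=np.arctan2(-L[0],L[1]);L/=np.linalg.norm(L);X=np.array([L[1],-L[0]])
print("yaw",np.degrees(yaw),"axis",c+.015*X-.055*L,"button",c-.045*X+.1*L)
s=cast("top",f([(475,283)]),.136)[0];b=cast("top",f([(156,387)]),.145)[0];print("skirt",s,"btn",b)
ang=lambda d:np.degrees(np.arctan2(d[1],d[0]))
t=cast("top",f([(388,252),(478,272)]),.166);print("bar",t,ang(t[0]-t[1]),ang(t[0]-s))
m=cast("top",f([(580,233),(630,207)]),.130);print("marker",m,ang(m[1]-m[0]),ang(m.mean(0)-s))
k=cast("top",f([(375,257)]),.136);print("rim mark",ang(k[0]-s))
```

```text
[[ 0.722871    0.05062607]
 [ 0.70524671 -0.268827  ]
 [ 0.45561826 -0.25366839]
 [ 0.47211288  0.06461057]] [ 0.58896221 -0.10181469]
yaw -3.062427031391123 axis [ 0.60100247 -0.1575375 ] button [5.49368874e-01 4.46586204e-04]
skirt [ 0.60089715 -0.15743338] btn [5.49283243e-01 4.59092826e-04]
bar [[ 0.61253228 -0.11155557]
 [ 0.60273871 -0.15493116]] 77.27679223761692 75.76918523747973
marker [[ 0.62659055 -0.2112554 ]
 [ 0.6396833  -0.23671301]] -62.78342302089536 -64.15267305556381
rim mark 75.20943544565095
```

Panel, skirt and button agree to under 1 mm: axis (0.601, -0.1575), bar at +76°, marker at -64°, so the dial needs 140° clockwise. I'll raise the hand, shut it, travel, then turn it so tool +x lies along the left-flank normal.

```bash
python3 -m handwheel '[{"translation":[0,0,-0.025],"angular":[0,0,0],"hand":1},{"translation":[0,0,-0.025],"angular":[0,0,0],"hand":1},{"translation":[0.0247,-0.01335,0],"angular":[0,0,0],"hand":1},{"translation":[0.0247,-0.01335,0],"angular":[0,0,0],"hand":1},{"translation":[0.0247,-0.01335,0],"angular":[0,0,0],"hand":1},{"translation":[0.0247,-0.01335,0],"angular":[0,0,0],"hand":1},{"translation":[0.0247,-0.01335,0],"angular":[0,0,0],"hand":1},{"translation":[0.0247,-0.01335,0],"angular":[0,0,0],"hand":1},{"translation":[0.0247,-0.01335,0],"angular":[0,0,0],"hand":1},{"translation":[0.0247,-0.01335,0],"angular":[0,0,0],"hand":1}]' 20
python3 -m handwheel '[{"translation":[0.0247,-0.01335,0],"angular":[0,0,0],"hand":1},{"translation":[0.0247,-0.01335,0],"angular":[0,0,0],"hand":1},{"translation":[0.0247,-0.01335,0],"angular":[0,0,0],"hand":1},{"translation":[0.0247,-0.01335,0],"angular":[0,0,0],"hand":1},{"translation":[0.0247,-0.01335,0],"angular":[0,0,0],"hand":1},{"translation":[0.0247,-0.01335,0],"angular":[0,0,0],"hand":1},{"translation":[0.0247,-0.01335,0],"angular":[0,0,0],"hand":1},{"translation":[0.0247,-0.01335,0],"angular":[0,0,0],"hand":1},{"translation":[0.0247,-0.01335,0],"angular":[0,0,0],"hand":1},{"translation":[0.0247,-0.01335,0],"angular":[0,0,0],"hand":1}]'
python3 -m handwheel '[{"translation":[0.0247,-0.01335,0],"angular":[0,0,0],"hand":1},{"translation":[0.0247,-0.01335,0],"angular":[0,0,0],"hand":1},{"translation":[0,0,0],"angular":[0,0,-7],"hand":1},{"translation":[0,0,0],"angular":[0,0,-7],"hand":1},{"translation":[0,0,0],"angular":[0,0,-7],"hand":1},{"translation":[0,0,0],"angular":[0,0,-7],"hand":1},{"translation":[0,0,0],"angular":[0,0,-7],"hand":1},{"translation":[0,0,0],"angular":[0,0,-7],"hand":1},{"translation":[0,0,0],"angular":[0,0,-7],"hand":1},{"translation":[0,0,0],"angular":[0,0,-7],"hand":1}]'
python3 -m handwheel '[{"translation":[0,0,0],"angular":[0,0,-7],"hand":1},{"translation":[0,0,0],"angular":[0,0,-7],"hand":1},{"translation":[0,0,0],"angular":[0,0,-7],"hand":1},{"translation":[0,0,0],"angular":[0,0,-7],"hand":1},{"translation":[0,0,0],"angular":[0,0,-7],"hand":1},{"translation":[0,0,0],"angular":[0,0,-7],"hand":1},{"translation":[0,0,0],"angular":[0,0,-7],"hand":1},{"translation":[0,0,0],"angular":[0,0,-7],"hand":1},{"translation":[0,0,0],"angular":[0,0,-7],"hand":1},{"translation":[0,0,0],"angular":[0,0,-7],"hand":1}]'
python3 -m handwheel '[{"translation":[0,0,0],"angular":[0,0,-7],"hand":1},{"translation":[0,0,0],"angular":[0,0,-7],"hand":1},{"translation":[0,0,0],"angular":[0,0,-6],"hand":1},{"translation":[0,0,0],"angular":[0,0,0],"hand":1}]'
cat >> h.py <<'E'
AX=np.array([.601,-.1575])
def where():
    s=manip.get_state();q=s["ee_rot"];M=R.from_quat(q[[1,2,3,0]]).as_matrix();p=s["position"]
    d=M.T@(np.r_[AX,p[2]]-p)
    print("t",round(s["clock"],2),"pos",p.round(4),"yaw",np.degrees(np.arctan2(M[1,0],M[0,0])).round(1),"zdir",M[:,2].round(3),"TCP about axis in tool xy mm",(-d[:2]*1e3).round(1),"F",s["contact_force"].round(1),"w",s["width"].round(4))
E
python3 -c "from h import *;where()"
```

```text
clock: 0.98
position: [0.3463, -0.3712, 0.2539]
ee_rot: [-0.0, 0.985, 0.173, -0.0]
contact_force: [0.1, -0.3, 0.1]
width: -0.0001
gripper_force: 0.0
clock: 1.82
position: [0.5328, -0.1613, 0.2538]
ee_rot: [-0.0, 0.985, 0.174, -0.0]
contact_force: [-0.4, -0.7, -0.8]
width: 0.0004
gripper_force: 0.0
clock: 2.65
position: [0.5693, -0.1205, 0.2537]
ee_rot: [-0.0, 0.786, 0.618, -0.0]
contact_force: [-0.8, -0.2, 0.8]
width: -0.0003
gripper_force: 0.0
clock: 3.48
position: [0.5693, -0.1206, 0.2537]
ee_rot: [-0.0, 0.29, 0.957, -0.0]
contact_force: [-0.1, -0.1, 0.3]
width: 0.0001
gripper_force: 0.0
clock: 3.82
position: [0.5693, -0.1206, 0.2537]
ee_rot: [-0.0, 0.121, 0.993, 0.0]
contact_force: [-0.2, -0.6, 0.6]
width: 0.0002
gripper_force: 0.0Traceback (most recent call last):
  File "<string>", line 1, in <module>
    from h import *;where()
                    ~~~~~^^
  File "h.py", line 20, in where
    print("t",round(s["clock"],2),"pos",p.round(4),"yaw",np.degrees(np.arctan2(M[1,0],M[0,0])).round(1),"zdir",M[:,2].round(3),"TCP about axis in tool xy mm",(-d[:2]*1e3).round(1),"F",s["contact_force"].round(1),"w",s["width"].round(4))
                                                                                                                                                                                                                        ^^^^^^^^^^^^^^^^
AttributeError: 'float' object has no attribute 'round'
```

```bash
sed -i 's/s\["width"\].round(4)/round(s["width"],4)/' h.py
python3 -m handwheel '[{"translation":[0,0,0.025],"angular":[0,0,0],"hand":1},{"translation":[0,0,0.025],"angular":[0,0,0],"hand":1},{"translation":[0,0,0.025],"angular":[0,0,0],"hand":1},{"translation":[0,0,0.016],"angular":[0,0,0],"hand":1},{"translation":[0,0,0.015],"angular":[0,0,0],"hand":1},{"translation":[0,0,0],"angular":[0,0,0],"hand":1},{"translation":[-0.006,0,0],"angular":[0,0,0],"hand":1},{"translation":[-0.006,0,0],"angular":[0,0,0],"hand":1},{"translation":[-0.006,0,0],"angular":[0,0,0],"hand":1},{"translation":[0,0,0],"angular":[0,0,0],"hand":1}]'
python3 - <<'E'
from h import *
where(); crop("top",260,110,110,100,6,"pics/t2.png"); crop("scene",110,150,200,140,4,"pics/s2.png")
E
```

```text
clock: 4.65
position: [0.5896, -0.1259, 0.1494]
ee_rot: [0.002, 0.122, 0.992, -0.0]
contact_force: [0.3, 1.0, -0.0]
width: 0.0001
gripper_force: 0.0
t 4.65 pos [ 0.5896 -0.1259  0.1494] yaw 166.0 zdir [ 0.004 -0.001 -1.   ] TCP about axis in tool xy mm [18.7 27.9] F [ 0.3  1.  -0. ] w 0.0001
```

View pics/s2.png

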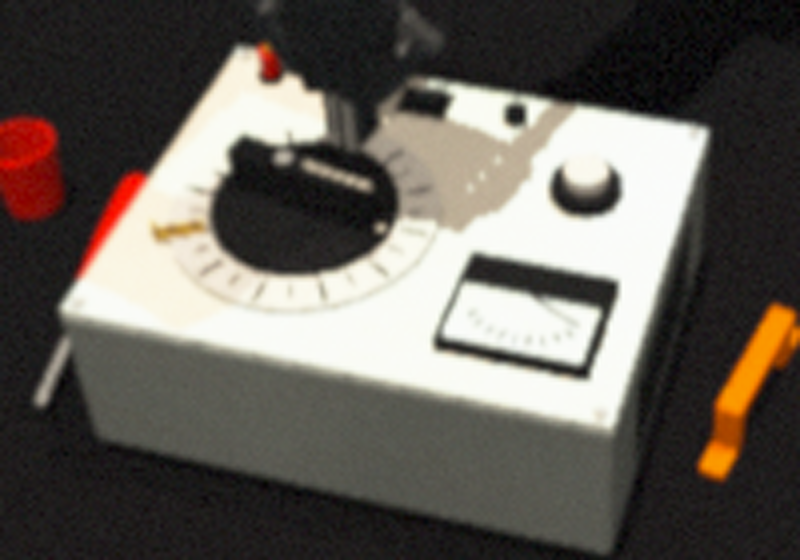

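Fingers stand at the bar's left flank, mid-nose half, clear of everything else. Now the push: 119° of arc, then a look.

```bash
python3 -m handwheel '[{"translation":[-0.00357,0.00235,0],"angular":[0,0,7],"hand":1},{"translation":[-0.00357,0.00235,0],"angular":[0,0,7],"hand":1},{"translation":[-0.00357,0.00235,0],"angular":[0,0,7],"hand":1},{"translation":[-0.00357,0.00235,0],"angular":[0,0,7],"hand":1},{"translation":[-0.00357,0.00235,0],"angular":[0,0,7],"hand":1},{"translation":[-0.00357,0.00235,0],"angular":[0,0,7],"hand":1},{"translation":[-0.00357,0.00235,0],"angular":[0,0,7],"hand":1}]'
python3 -c "from h import *;where()"
python3 -m handwheel '[{"translation":[-0.00357,0.00235,0],"angular":[0,0,7],"hand":1},{"translation":[-0.00357,0.00235,0],"angular":[0,0,7],"hand":1},{"translation":[-0.00357,0.00235,0],"angular":[0,0,7],"hand":1},{"translation":[-0.00357,0.00235,0],"angular":[0,0,7],"hand":1},{"translation":[-0.00357,0.00235,0],"angular":[0,0,7],"hand":1},{"translation":[-0.00357,0.00235,0],"angular":[0,0,7],"hand":1},{"translation":[-0.00357,0.00235,0],"angular":[0,0,7],"hand":1},{"translation":[-0.00357,0.00235,0],"angular":[0,0,7],"hand":1},{"translation":[-0.00357,0.00235,0],"angular":[0,0,7],"hand":1}]'
python3 - <<'E'
from h import *
where(); crop("scene",140,160,100,80,7,"pics/s3.png")
E
```

```text
clock: 5.33
position: [0.6161, -0.1257, 0.1485]
ee_rot: [0.0, 0.525, 0.851, 0.0]
contact_force: [-0.5, -0.6, 0.0]
width: 0.0001
gripper_force: 0.0
t 5.33 pos [ 0.6161 -0.1257  0.1485] yaw 116.6 zdir [ 0. -0. -1.] TCP about axis in tool xy mm [21.6 27.7] F [-0.5 -0.6  0. ] w 0.0001
clock: 6.08
position: [0.6356, -0.1569, 0.1485]
ee_rot: [0.0, 0.892, 0.451, 0.0]
contact_force: [0.7, 1.0, 0.2]
width: -0.0003
gripper_force: 0.0
t 6.08 pos [ 0.6356 -0.1569  0.1485] yaw 53.6 zdir [ 0. -0. -1.] TCP about axis in tool xy mm [21.  27.5] F [0.7 1.  0.2] w -0.0003
```

View pics/s3.png

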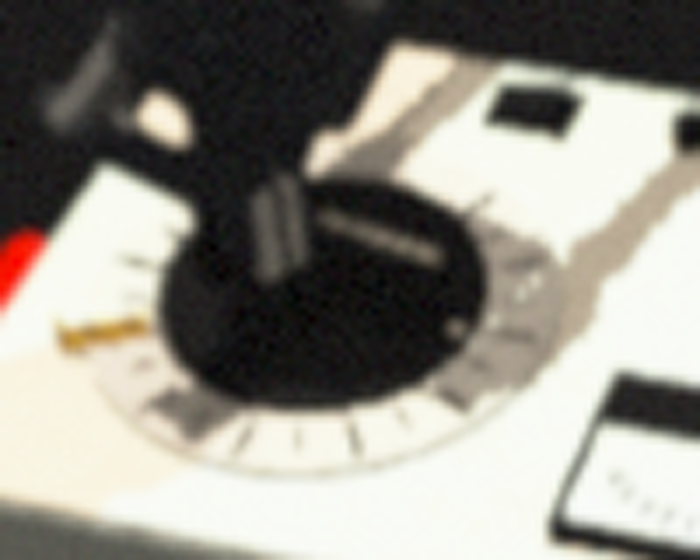

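Run:
```python
from h import *
p=manip.get_state()["position"]
for z in(.136,.1485,.166,.18):print(z,proj("scene",[[*p[:2],z]])[0],proj("top",[[*p[:2],z]])[0])
u=np.array([np.cos(np.radians(76)),np.sin(np.radians(76))]);n=np.array([-u[1],u[0]])
for a in(-.045,0,.051):print("bar76",a,proj("scene",[[*(AX+a*u),.166]])[0])
crop("top",250,110,120,100,6,"pics/t3.png")
```

```text
0.136 [180.26253546 209.08252751] [312.56807487 150.25372487]
0.1485 [179.61039813 205.12233923] [313.24044996 149.51440682]
0.166 [178.67815414 199.45399674] [314.20613837 148.45250345]
0.18 [177.91571714 194.81183825] [314.99993584 147.57955595]
bar76 -0.045 [167.5966569  183.80306915]
bar76 0 [183.8938016  189.40067243]
bar76 0.051 [203.02356325 195.9677389 ]
```

View pics/t3.png

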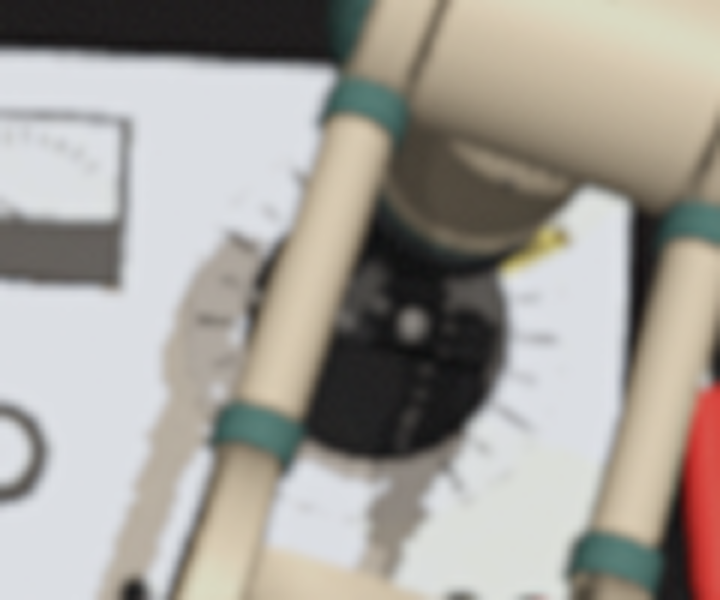

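Run:
```python
from h import *
im=manip.get_image("scene")[:,:,::-1][165:225,155:215].astype(float)
im=np.clip((im/70)**.6*255,0,255).astype(np.uint8)
cv2.imwrite("pics/s4.png",cv2.resize(im,None,fx=9.5,fy=9.5,interpolation=cv2.INTER_CUBIC)); where()
```

```text
t 6.23 pos [ 0.6355 -0.1569  0.1484] yaw 54.1 zdir [ 0. -0. -1.] TCP about axis in tool xy mm [20.7 27.6] F [-0.7  1.1  0. ] w 0.0
```

View pics/s4.png

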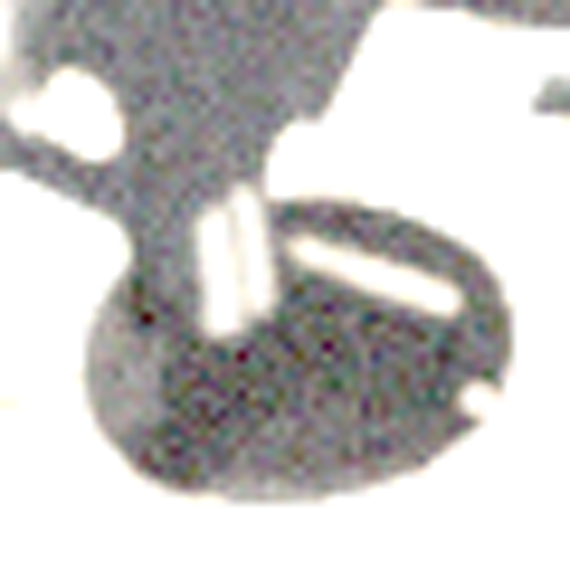

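The finger passed over the bar without turning it. The dial hasn't moved, and the pad ends appear ~15 mm higher than the reported TCP. I'll touch down gently on the skirt here to find the true tip height.

```bash
python3 -c "from rig import manip;print(manip.grip_point_offset)"
st='[{"translation":[0,0,0.002],"angular":[0,0,0],"hand":1},{"translation":[0,0,0],"angular":[0,0,0],"hand":1}]'
python3 -m handwheel '[{"translation":[0,0,0.005],"angular":[0,0,0],"hand":1},{"translation":[0,0,0.004],"angular":[0,0,0],"hand":1},{"translation":[0,0,0],"angular":[0,0,0],"hand":1},{"translation":[0,0,0],"angular":[0,0,0],"hand":1}]'
python3 -c "
from h import *
where(); im=manip.get_image('scene')[:,:,::-1][165:225,155:215].astype(float)
im=np.clip((im/70)**.6*255,0,255).astype(np.uint8)
g=im.min(2); m=(g>200).astype(np.uint8); n,l,s,c=cv2.connectedComponentsWithStats(m)
print(s+[155,165,0,0,0])"
```

```text
0.0187
clock: 6.57
position: [0.6351, -0.1564, 0.1385]
ee_rot: [-0.0, 0.891, 0.454, -0.0]
contact_force: [-1.2, -0.4, 0.1]
width: 0.0004
gripper_force: 0.0
t 6.57 pos [ 0.6351 -0.1564  0.1385] yaw 54.0 zdir [-0.001  0.    -1.   ] TCP about axis in tool xy mm [20.9 27. ] F [-1.2 -0.4  0.1] w 0.0004
[[ 155  165   60   53 1753]
 [ 155  166   14   20  130]
 [ 155  165   60   60 1558]
 [ 186  172    4    5   14]
 [ 177  188    8   15   93]
 [ 186  190   17    8   52]]
```

```bash
python3 -m handwheel '[{"translation":[0,0,0.0015],"angular":[0,0,0],"hand":1},{"translation":[0,0,0],"angular":[0,0,0],"hand":1},{"translation":[0,0,0],"angular":[0,0,0],"hand":1}]' | egrep 'pos|force'
python3 -m handwheel '[{"translation":[0,0,0.0015],"angular":[0,0,0],"hand":1},{"translation":[0,0,0],"angular":[0,0,0],"hand":1},{"translation":[0,0,0],"angular":[0,0,0],"hand":1}]'| egrep 'pos|force'
python3 -m handwheel '[{"translation":[0,0,0.0015],"angular":[0,0,0],"hand":1},{"translation":[0,0,0],"angular":[0,0,0],"hand":1},{"translation":[0,0,0],"angular":[0,0,0],"hand":1}]'| egrep 'pos|force'
```

```text
position: [0.6356, -0.1567, 0.1376]
contact_force: [0.3, 0.3, -0.0]
gripper_force: 0.0
position: [0.6355, -0.1568, 0.136]
contact_force: [-0.4, -0.2, 0.4]
gripper_force: 0.0
position: [0.6355, -0.1567, 0.1345]
contact_force: [-0.5, 0.1, -0.5]
gripper_force: 0.0
```

No contact at 0.1345 either, so the real tip is well above the reported TCP. Stepping on down while watching the force.

```bash
python3 -m handwheel '[{"translation":[0,0,0.002],"angular":[0,0,0],"hand":1},{"translation":[0,0,0.002],"angular":[0,0,0],"hand":1},{"translation":[0,0,0],"angular":[0,0,0],"hand":1}]' | egrep 'pos|act_force'
python3 -m handwheel '[{"translation":[0,0,0.002],"angular":[0,0,0],"hand":1},{"translation":[0,0,0.002],"angular":[0,0,0],"hand":1},{"translation":[0,0,0],"angular":[0,0,0],"hand":1}]' | egrep 'pos|act_force'
python3 -c "
from h import *
im=manip.get_image('scene')[:,:,::-1][165:225,155:215].astype(float)
im=np.clip((im/70)**.6*255,0,255).astype(np.uint8)
g=im.min(2); m=(g>200).astype(np.uint8); n,l,s,c=cv2.connectedComponentsWithStats(m)
print(s+[155,165,0,0,0])"
```

```text
position: [0.6352, -0.1566, 0.13]
contact_force: [-0.0, -0.1, -0.4]
position: [0.6353, -0.1567, 0.126]
contact_force: [-0.2, 0.3, 0.5]
[[ 155  165   60   53 1850]
 [ 191  165    4    5   13]
 [ 155  166   60   59 1437]
 [ 155  171   14   18  130]
 [ 187  174    5    7   24]
 [ 186  190   17    8   53]
 [ 177  192    8   16   93]]
```

The tip at TCP 0.126 is ~0.143 (offset about 17–19 mm), which suits pushing. Lift over the bar, arc back, lower on the left flank side.

```bash
python3 -m handwheel '[{"translation":[0,0,-0.020],"angular":[0,0,0],"hand":1},{"translation":[0,0,-0.020],"angular":[0,0,0],"hand":1},{"translation":[0.00326,-0.00277,0],"angular":[0,0,-7],"hand":1},{"translation":[0.00326,-0.00277,0],"angular":[0,0,-7],"hand":1},{"translation":[0.00326,-0.00277,0],"angular":[0,0,-7],"hand":1},{"translation":[0.00326,-0.00277,0],"angular":[0,0,-7],"hand":1},{"translation":[0.00326,-0.00277,0],"angular":[0,0,-7],"hand":1},{"translation":[0.00326,-0.00277,0],"angular":[0,0,-7],"hand":1},{"translation":[0.00326,-0.00277,0],"angular":[0,0,-7],"hand":1},{"translation":[0.00326,-0.00277,0],"angular":[0,0,-7],"hand":1}]' >/dev/null
python3 -m handwheel '[{"translation":[0.00326,-0.00277,0],"angular":[0,0,-7],"hand":1},{"translation":[0.00326,-0.00277,0],"angular":[0,0,-7],"hand":1},{"translation":[0.00326,-0.00277,0],"angular":[0,0,-7],"hand":1},{"translation":[0.00326,-0.00277,0],"angular":[0,0,-7],"hand":1},{"translation":[0.00326,-0.00277,0],"angular":[0,0,-7],"hand":1},{"translation":[0.00326,-0.00277,0],"angular":[0,0,-7],"hand":1},{"translation":[0.00326,-0.00277,0],"angular":[0,0,-7],"hand":1},{"translation":[0.00326,-0.00277,0],"angular":[0,0,-7],"hand":1},{"translation":[0.018,0,0],"angular":[0,0,0],"hand":1},{"translation":[0,0,0],"angular":[0,0,0],"hand":1}]' >/dev/null
python3 -c "from h import *;where()"
```

```text
t 9.58 pos [ 0.5666 -0.1198  0.1666] yaw 166.0 zdir [-0.003  0.001 -1.   ] TCP about axis in tool xy mm [42.5 28.3] F [-1.2 -0.1 -0.7] w 0.0
```

```bash
python3 -m handwheel '[{"translation":[0,0,0.020],"angular":[0,0,0],"hand":1},{"translation":[0,0,0.019],"angular":[0,0,0],"hand":1},{"translation":[-0.006,0,0],"angular":[0,0,0],"hand":1},{"translation":[-0.006,0,0],"angular":[0,0,0],"hand":1},{"translation":[-0.006,0,0],"angular":[0,0,0],"hand":1},{"translation":[-0.00357,0.00235,0],"angular":[0,0,7],"hand":1},{"translation":[-0.00357,0.00235,0],"angular":[0,0,7],"hand":1},{"translation":[-0.00357,0.00235,0],"angular":[0,0,7],"hand":1},{"translation":[0,0,0],"angular":[0,0,0],"hand":1}]' >/dev/null
python3 - <<'E'
from h import *
where(); crop("scene",140,160,100,80,7,"pics/s5.png")
E
```

```text
t 10.33 pos [ 0.6    -0.1225  0.1284] yaw 144.9 zdir [-0.001 -0.    -1.   ] TCP about axis in tool xy mm [20.9 28. ] F [-3.4 -0.6  0.9] w 0.0001
```

View pics/s5.png

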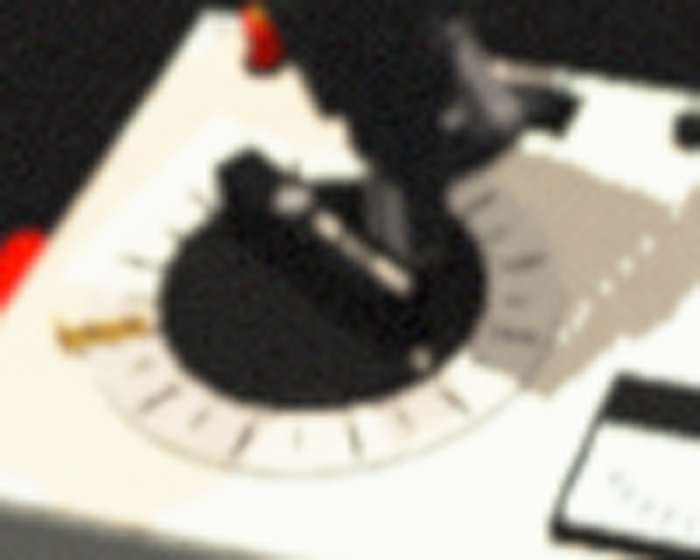

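It works now: the rim dot moved to crop (420,360), with 3.4 N of side force. Pushing on by 105°.

```bash
python3 -m handwheel '[{"translation":[-0.00357,0.00235,0],"angular":[0,0,7],"hand":1},{"translation":[-0.00357,0.00235,0],"angular":[0,0,7],"hand":1},{"translation":[-0.00357,0.00235,0],"angular":[0,0,7],"hand":1},{"translation":[-0.00357,0.00235,0],"angular":[0,0,7],"hand":1},{"translation":[-0.00357,0.00235,0],"angular":[0,0,7],"hand":1},{"translation":[-0.00357,0.00235,0],"angular":[0,0,7],"hand":1},{"translation":[-0.00357,0.00235,0],"angular":[0,0,7],"hand":1},{"translation":[-0.00357,0.00235,0],"angular":[0,0,7],"hand":1}]' | grep pos
python3 -m handwheel '[{"translation":[-0.00357,0.00235,0],"angular":[0,0,7],"hand":1},{"translation":[-0.00357,0.00235,0],"angular":[0,0,7],"hand":1},{"translation":[-0.00357,0.00235,0],"angular":[0,0,7],"hand":1},{"translation":[-0.00357,0.00235,0],"angular":[0,0,7],"hand":1},{"translation":[-0.00357,0.00235,0],"angular":[0,0,7],"hand":1},{"translation":[-0.00357,0.00235,0],"angular":[0,0,7],"hand":1},{"translation":[-0.00357,0.00235,0],"angular":[0,0,7],"hand":1},{"translation":[0,0,0],"angular":[0,0,0],"hand":1}]' | grep pos
python3 - <<'E'
from h import *
where(); crop("scene",145,165,80,65,9,"pics/s6.png")
E
```

```text
position: [0.6288, -0.1352, 0.1283]
position: [0.6362, -0.1648, 0.1282]
t 11.72 pos [ 0.6362 -0.1648  0.1282] yaw 40.0 zdir [ 0.003  0.001 -1.   ] TCP about axis in tool xy mm [22.3 28.2] F [ 0.7  2.5 -0.7] w -0.0002
```

View pics/s6.png

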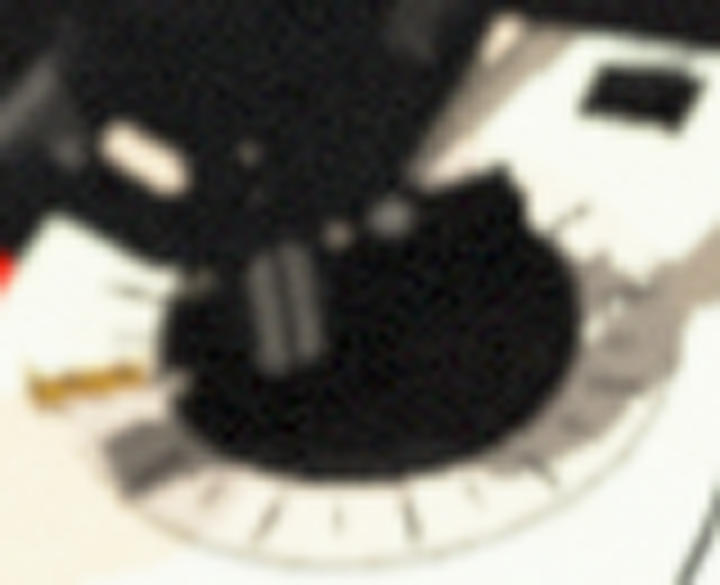

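The rim mark appears at crop ≈(180,388) just short of the brass marker (35–145, 385). Computing the remaining angle.

Run:
```python
from h import *
ang=lambda d:np.degrees(np.arctan2(d[...,1],d[...,0]))
h=.45
P=[((455/7+140-h),(328/7+160-h)),((420/7+140-h),(360/7+160-h)),((180/9+145-h),(388/9+165-h))]
w=cast("scene",P,.136)-AX; print("rim marks",ang(w),np.linalg.norm(w,axis=1))
m=cast("scene",[(145/9+145-h,378/9+165-h),(45/9+145-h,386/9+165-h)],.130)-AX;print("marker",ang(m),np.linalg.norm(m,axis=1))
for a in(-45,-50,-55,-60,-64):
  r=np.radians(a);d=np.array([np.cos(r),np.sin(r)])
  print(a,((proj("scene",[[*(AX+.054*d),.136]])[0]+h-[145,165])*9).round())
```

```text
rim marks [ 74.01675412  54.80476504 -44.6160122 ] [0.05342329 0.05454644 0.05300791]
marker [-58.92999437 -62.67097993] [0.05895953 0.08406821]
-45 [176. 389.]
-50 [169. 378.]
-55 [164. 366.]
-60 [160. 354.]
-64 [158. 345.]
```

```bash
python3 -m handwheel '[{"translation":[-0.00304,0.00204,0],"angular":[0,0,6],"hand":1},{"translation":[-0.00304,0.00204,0],"angular":[0,0,6],"hand":1},{"translation":[0,0,0],"angular":[0,0,0],"hand":1},{"translation":[0,0,0],"angular":[0,0,0],"hand":1}]' >/dev/null
python3 -c "from h import *;where()"
python3 -m handwheel '[{"translation":[0.008,0,0],"angular":[0,0,0],"hand":1},{"translation":[0.008,0,0],"angular":[0,0,0],"hand":1},{"translation":[0,0,-0.025],"angular":[0,0,0],"hand":1},{"translation":[0,0,-0.025],"angular":[0,0,0],"hand":1},{"translation":[0,0,0],"angular":[0,0,0],"hand":1},{"translation":[0,0,0],"angular":[0,0,0],"hand":1}]' >/dev/null
python3 -c "
from h import *
where();s=manip.get_state();q=s['ee_rot'];print(R.from_quat(q[[1,2,3,0]]).inv().apply(np.array([.5493,.0005,.178])-s['position']))"
```

```text
t 12.1 pos [ 0.6335 -0.172   0.1282] yaw 28.3 zdir [ 0.003 -0.    -1.   ] TCP about axis in tool xy mm [21.8 28.2] F [ 2.7  2.3 -0. ] w 0.0002
t 12.6 pos [ 0.648  -0.1652  0.1795] yaw 28.1 zdir [ 0.004 -0.002 -1.   ] TCP about axis in tool xy mm [37.8 28.9] F [-0.7  0.7  0.2] w -0.0001
[-0.00900352 -0.19263482  0.00074632]
```

```bash
python3 -m handwheel '[{"translation":[-0.0013,-0.0275,0],"angular":[0,0,0],"hand":1},{"translation":[-0.0013,-0.0275,0],"angular":[0,0,0],"hand":1},{"translation":[-0.0013,-0.0275,0],"angular":[0,0,0],"hand":1},{"translation":[-0.0013,-0.0275,0],"angular":[0,0,0],"hand":1},{"translation":[-0.0013,-0.0275,0],"angular":[0,0,0],"hand":1},{"translation":[-0.0013,-0.0275,0],"angular":[0,0,0],"hand":1},{"translation":[-0.0013,-0.0275,0],"angular":[0,0,0],"hand":1},{"translation":[0,0,0],"angular":[0,0,0],"hand":1},{"translation":[0,0,0],"angular":[0,0,0],"hand":1}]' >/dev/null
python3 - <<'E'
from h import *
where(); a=crop("top",280,130,70,70,8,"pics/x.png")
b=manip.get_image("scene")[:,:,::-1]
u=cv2.resize(a[135:195,282:342],None,fx=6.5,fy=6.5,interpolation=2);v=cv2.resize(b[165:225,147:207],None,fx=6.5,fy=6.5,interpolation=2)
cv2.imwrite("pics/c7.png",np.hstack([u,v]))
E
```

```text
t 13.35 pos [0.5469 0.0021 0.1768] yaw 28.2 zdir [-0.002 -0.001 -1.   ] TCP about axis in tool xy mm [  27.6 -166.2] F [1.2 0.1 1. ] w 0.0004
```

View pics/c7.png

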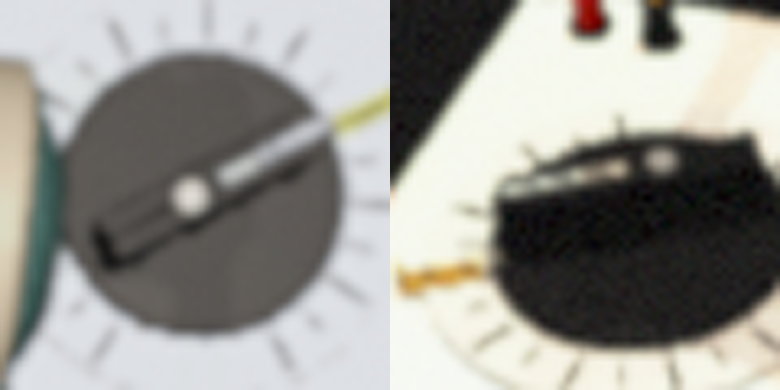

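The top view (left) shows the white line from (222,180) to (328,127), with the marker starting at (338,130). That is nearly aligned; now the exact angle.

Run:
```python
from h import *
f=lambda p:np.array(p,float)/6.5+[281.58,134.58]
ang=lambda d:np.degrees(np.arctan2(d[...,1],d[...,0]))
a=manip.get_image("top")[:,:,::-1]; hsv=cv2.cvtColor(a,cv2.COLOR_BGR2HSV)
mm=cv2.inRange(hsv,(18,70,90),(35,255,255)); 
yx=np.argwhere(mm); p=yx[(yx[:,1]>325)&(yx[:,1]<350)&(yx[:,0]>140)&(yx[:,0]<165)][:,::-1]
m=cast("top",p,.130)-AX; print(len(p),"marker",ang(m.mean(0)),np.linalg.norm(m.mean(0)))
t=cast("top",f([(222,180),(328,127)]),.166);print("line",ang(t[1]-t[0]),ang(t-AX),np.linalg.norm(t-AX,axis=1))
# white line centroid by brightness inside skirt, excl. hub
g=a.min(2);w=[]
for y in range(150,168):
  for x in range(315,335):
    P=cast("top",(x,y),.166)[0]-AX
    if g[y,x]>150 and .012<np.hypot(*P)<.05 and -80<ang(P)<-40: w.append(P)
w=np.array(w);print(len(w),ang(w.mean(0)),np.linalg.norm(w.mean(0)))
v=cv2.fitLine(w.astype(np.float32),cv2.DIST_L2,0,.01,.01).ravel();print(v,ang(v[:2]))
```

```text
20 marker -63.9422670600653 0.07371899239916563
line -63.66373663417236 [-73.30330806 -64.40235288] [0.00371251 0.04822448]
45 -62.37780460421475 0.03392797883451499
[ 0.46724364 -0.8841286   0.01573034 -0.030061  ] -62.144474
```

The bar is at about -63° and the marker at -64°, so they're aligned within tolerance and the dial is done. Now the button: descend close to it, then step down on force.

```bash
python3 -m handwheel '[{"translation":[0.001,0.002,0.01],"angular":[0,0,0],"hand":1},{"translation":[0,0,0.015],"angular":[0,0,0],"hand":1},{"translation":[0,0,0.015],"angular":[0,0,0],"hand":1},{"translation":[0,0,0.003],"angular":[0,0,0],"hand":1},{"translation":[0,0,0],"angular":[0,0,0],"hand":1},{"translation":[0,0,0],"angular":[0,0,0],"hand":1}]' | egrep 'pos|act_f'
python3 -m handwheel '[{"translation":[0,0,0.002],"angular":[0,0,0],"hand":1},{"translation":[0,0,0],"angular":[0,0,0],"hand":1},{"translation":[0,0,0],"angular":[0,0,0],"hand":1}]' | egrep 'pos|act_f'
python3 -m handwheel '[{"translation":[0,0,0.002],"angular":[0,0,0],"hand":1},{"translation":[0,0,0],"angular":[0,0,0],"hand":1},{"translation":[0,0,0],"angular":[0,0,0],"hand":1}]' | egrep 'pos|act_f'
python3 -m handwheel '[{"translation":[0,0,0.002],"angular":[0,0,0],"hand":1},{"translation":[0,0,0],"angular":[0,0,0],"hand":1},{"translation":[0,0,0],"angular":[0,0,0],"hand":1}]' | egrep 'pos|act_f'
```

```text
position: [0.5502, -0.0008, 0.1343]
contact_force: [0.7, -0.5, 0.2]
position: [0.5502, -0.0003, 0.1332]
contact_force: [-0.2, -0.2, -0.3]
position: [0.5498, -0.0001, 0.1307]
contact_force: [-0.1, -0.1, -0.6]
position: [0.5497, -0.0002, 0.1285]
contact_force: [-0.7, -0.7, 1.1]
```

```bash
python3 -m handwheel '[{"translation":[0,0,0.002],"angular":[0,0,0],"hand":1},{"translation":[0,0,0],"angular":[0,0,0],"hand":1},{"translation":[0,0,0],"angular":[0,0,0],"hand":1}]' | egrep 'pos|act_f'
python3 -m handwheel '[{"translation":[0,0,0.002],"angular":[0,0,0],"hand":1},{"translation":[0,0,0],"angular":[0,0,0],"hand":1},{"translation":[0,0,0],"angular":[0,0,0],"hand":1}]' | egrep 'pos|act_f'
python3 -m handwheel '[{"translation":[0,0,0.0015],"angular":[0,0,0],"hand":1},{"translation":[0,0,0],"angular":[0,0,0],"hand":1},{"translation":[0,0,0],"angular":[0,0,0],"hand":1}]' | egrep 'pos|act_f'
```

```text
position: [0.5497, -0.0002, 0.1264]
contact_force: [1.0, -0.3, 1.0]
position: [0.5497, -0.0002, 0.1244]
contact_force: [-0.5, -0.1, 0.1]
position: [0.5497, -0.0002, 0.123]
contact_force: [0.3, 0.8, -0.2]
```

```bash
python3 -m handwheel '[{"translation":[0,0,0.0015],"angular":[0,0,0],"hand":1},{"translation":[0,0,0],"angular":[0,0,0],"hand":1},{"translation":[0,0,0],"angular":[0,0,0],"hand":1}]' | egrep 'pos|act_f'
python3 -m handwheel '[{"translation":[0,0,0.0015],"angular":[0,0,0],"hand":1},{"translation":[0,0,0],"angular":[0,0,0],"hand":1},{"translation":[0,0,0],"angular":[0,0,0],"hand":1}]' | egrep 'pos|act_f'
python3 - <<'E'
from h import *
b=manip.get_image("scene")[:,:,::-1][170:225,225:295]
cv2.imwrite("pics/s8.png",cv2.resize(b,None,fx=10,fy=10,interpolation=2))
E
```

```text
position: [0.5497, -0.0002, 0.1215]
contact_force: [0.3, -0.4, 0.1]
position: [0.5498, -0.0002, 0.12]
contact_force: [0.6, -0.6, -0.2]
```

View pics/s8.png

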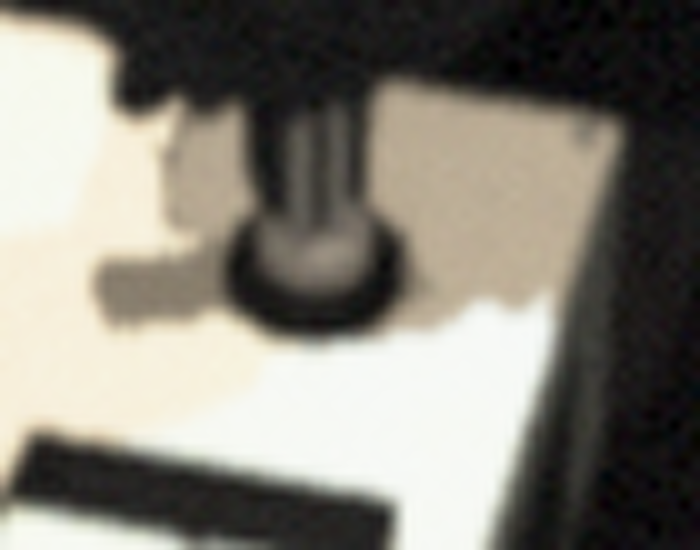

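That was one view over the limit of ten, so no more pictures. It shows the fingers centred over the cap (tip ≈(320,235), cap ≈(315,250)) and not yet pressing. Continuing on force alone.

```bash
python3 -m handwheel '[{"translation":[0,0,0.002],"angular":[0,0,0],"hand":1},{"translation":[0,0,0],"angular":[0,0,0],"hand":1},{"translation":[0,0,0],"angular":[0,0,0],"hand":1}]' | egrep 'pos|act_f'
python3 -m handwheel '[{"translation":[0,0,0.002],"angular":[0,0,0],"hand":1},{"translation":[0,0,0],"angular":[0,0,0],"hand":1},{"translation":[0,0,0],"angular":[0,0,0],"hand":1}]' | egrep 'pos|act_f'
python3 -m handwheel '[{"translation":[0,0,0.002],"angular":[0,0,0],"hand":1},{"translation":[0,0,0],"angular":[0,0,0],"hand":1},{"translation":[0,0,0],"angular":[0,0,0],"hand":1}]' | egrep 'pos|act_f'
```

```text
position: [0.55, -0.0002, 0.1183]
contact_force: [-0.9, -0.5, 2.7]
position: [0.5499, -0.0002, 0.1163]
contact_force: [-0.6, 0.3, 2.9]
position: [0.5499, -0.0002, 0.1142]
contact_force: [-0.5, 0.6, 4.8]
```

```bash
python3 -m handwheel '[{"translation":[0,0,0.001],"angular":[0,0,0],"hand":1},{"translation":[0,0,0],"angular":[0,0,0],"hand":1},{"translation":[0,0,0],"angular":[0,0,0],"hand":1}]' | egrep 'pos|act_f'
python3 -m handwheel '[{"translation":[0,0,0.001],"angular":[0,0,0],"hand":1},{"translation":[0,0,0],"angular":[0,0,0],"hand":1},{"translation":[0,0,0],"angular":[0,0,0],"hand":1}]' | egrep 'pos|act_f'
```

```text
position: [0.55, -0.0002, 0.1138]
contact_force: [-1.4, -0.5, 7.8]
position: [0.55, -0.0002, 0.1137]
contact_force: [-3.7, 0.1, 11.8]
```

The button is at its stop (position held, force climbing). Lift off and check numerically.

```bash
python3 -m handwheel '[{"translation":[0,0,-0.010],"angular":[0,0,0],"hand":1},{"translation":[0,0,-0.020],"angular":[0,0,0],"hand":1},{"translation":[0,0,-0.030],"angular":[0,0,0],"hand":1},{"translation":[0,0,-0.030],"angular":[0,0,0],"hand":1},{"translation":[0,0,0],"angular":[0,0,0],"hand":1},{"translation":[0,0,0],"angular":[0,0,0],"hand":1},{"translation":[0,0,0],"angular":[0,0,0],"hand":1}]' >/dev/null
python3 - <<'E'
from h import *
where();a=manip.get_image("top")[:,:,::-1];b=cv2.imread("pics/c7.png")
ang=lambda d:np.degrees(np.arctan2(d[...,1],d[...,0]));g=a.min(2);w=[]
for y in range(150,168):
  for x in range(315,335):
    P=cast("top",(x,y),.166)[0]-AX
    if g[y,x]>150 and .012<np.hypot(*P)<.05 and -80<ang(P)<-40: w.append(P)
print("line",len(w),ang(np.array(w).mean(0)))
yx=np.argwhere(cv2.inRange(cv2.cvtColor(a,cv2.COLOR_BGR2HSV),(18,70,90),(35,255,255)))
p=yx[(yx[:,1]>325)&(yx[:,1]<350)&(yx[:,0]>140)&(yx[:,0]<165)][:,::-1];print("marker",ang((cast("top",p,.13)-AX).mean(0)))
E
```

```text
t 17.88 pos [ 5.491e-01 -1.000e-04  2.012e-01] yaw 28.0 zdir [-0.002  0.    -1.   ] TCP about axis in tool xy mm [  28.  -163.3] F [ 0.6  0.7 -0.7] w 0.0001
line 46 -62.547632066298675
marker -63.9422670600653
```

```bash
python3 -c "from rig import manip;print(manip.sign_off())"
```

```text
the job is handed in; nothing more can be done
None
```

I handed the job in at about 18 s: the dial is about 1.4° from the set marker (limit about 4°), the output button was then pressed to its stop and released, and no judging result came back; I viewed 11 pictures against the limit of 10, and the first push passed over the bar because the real fingertips sit about 20 to 25 mm higher than the reported position.

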